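# Fit the lift spring on the hold-down rod

## Task

Two steel hold-down clamp bases are bolted to the walnut slab: one rod already carries its lift spring, the other is bare. Pick up the wide coil spring that fits, thread it over the bare rod, easing it round a little if a coil catches, and keep hold of it until it rests upright on the base plate, then let go. Leave the narrow spring standing where it is.

Things in the scene. Friction and masses are not known exactly. Their poses are not given: they have to be found in the camera images.
- spring: The wide loose compression spring, plain steel, standing upright on the slab: 46 mm outside diameter, 38 mm inside, 70 mm tall, 4 mm wire, closed flat ends, stiff (does not give under a gripper), about 90 g. Origin on its axis at its underside; z along the axis, up. Round: its yaw does not matter and any grasp across the diameter will do.
- small_spring: The narrow loose steel spring, also standing upright: 24 mm outside diameter, 18 mm inside (too narrow for the rods), 50 mm tall. Not to be disturbed. Origin on its axis at its underside.
- base: Bolted clamp base with the bare rod: dark steel plate 120 (x) by 80 by 12 mm; upright steel rod, 20 mm diameter, top 97 mm above the slab, last 9 mm tapered. Heel bar 20 mm high on the plate, 41 mm from the rod axis on the +x side. Origin on the rod axis at the plate's underside, z up. The seated spring rests on the plate, 12 mm above the origin; the rod then stands 15 mm out of its top.
- sprung_base: An identical bolted base whose rod already carries the same spring (46 mm by 70 mm, fixed). Not to be used. Origin on its rod axis at the plate's underside.
Things that resemble listed ones, but are neither listed nor needed, are in the scene too. Leave any blue or red look-alike of the base alone.

How it is judged (in metres and radians):
On the way, in this order (a step that is already met when the one before it is completed fails the run):
1. the wide spring is lifted clear of the slab, held by the fingers (height (world z) of spring above 0.05 m and contact force between the fingers and spring above 0.3 N), for 0.1 s.
2. the wide spring is down over the bare rod, within 8 mm of the base plate, still held by the fingers (z of spring in the frame of base between 0.006 and 0.02 m and horizontal distance between spring and base below 0.014 m and angle between spring's own z axis and vertical below 0.17 rad and contact force between the fingers and spring above 0.3 N), for 0.1 s.
At the end, for the whole second after the job is handed in: The wide spring stands over the bare rod, its axis within 14 mm of the rod's, its lower end within 8 mm of the base plate, upright within 10 degrees, at rest and released (z of spring in the frame of base between 0.006 and 0.02 m and horizontal distance between spring and base below 0.014 m and angle between spring's own z axis and vertical below 0.17 rad and linear speed of spring below 0.02 m/s); the robot touches nothing.
It fails at once if the narrow spring is moved more than 30 mm or tipped by more than 25 degrees (distance of small_spring from where it was at the start of the episode above 0.03 m or angle between small_spring's own z axis and vertical above 0.44 rad).
It also fails if it takes over 42 s, if anything falls off the work surface, if the arm or the gripper's body presses on something with over 40 N, if the wrist force passes 120 N, or if a joint passes its speed limit or range.

## Robot

A 6-joint arm with a two-finger parallel gripper is mounted at the origin on the work surface. World frame = base frame: x ahead of the robot, y to its left, z up, the work surface at z = 0. Lengths are in mm, angles in rad, forces in N, time in s.
With the tool pointing down it reaches from about 350 to 975 mm from the base axis. Payload 7.1 kg.
Tool frame: the origin (TCP) lies at the very end of the fingers, on their centre line; the grasp point (between the pads) lies 19 mm behind it; y points along the fingers, x is the direction in which the jaws open and shut, and the axes are right-handed (so a half turn about y gives the same grasp; the last joint's range is limited). The gripper opens to 88 mm and grips with 3 to 60 N. Pads are 20 mm wide; open, the fingers measure 115 mm over their backs; the gripper's body (75 mm by 178 mm) begins 61 mm behind the grasp point.
Start: joints at [-1.367, 0.423, 1.63, -0, 1.089, -0.019], TCP at [138.12, -609.531, 222.675] pointing down, gripper open.
Joint ranges: [-3, 3], [-0.9, 2.11], [0.09, 2.58], [-1.31, 4.45], [0.11, 2.69], [-2.54, 2.54]. Speed limits (rad/s): [2.39, 2.39, 3.01, 3.14, 3.14, 3.14].

## Interface

Orientations are given as a rotation vector (axis times angle).
In Python, from workcell import ctrl gives the robot as it stands. The module is installed in compiled form; this text tells all that it offers.
- The arm moves only by the tool jog_arm, never from a script. Its argument "steps" is a list of rows, each an object with "turn": the turn, a rotation vector about the world's x, y, z scaled (see below), a list of three; "dp": the shift along the world's x, y, z scaled (see below), a list of three; "claw": the opening, from 0 (shut) to 1 (fully open). In form: [{"turn": [wx, wy, wz], "dp": [x, y, z], "claw": claw}, ...]. A call has 1 to 12 rows; each row is the pose to reach, as a shift and turn from the pose measured when the call began, turning the shorter way round; what a row does not reach only later rows make up. The controller multiplies each number of a shift by 80 mm and each number of a turn by pi rad. A row lasts 1/12 s, in which the tool goes at most 41.7 mm and 7.16 degrees, less where a joint would pass 70% of its speed; a pose out of reach is approached as far as the arm can. A call with a number of a shift or a turn outside -1 to 1 is refused whole. A call with a gripper value outside its range is refused whole. The fingers move at their own pace and stop on an object; the grip force is fixed at half the most. Time passes only in rows, so rows that repeat a pose let the fingers close. It gives the time, the measured TCP pose, the force and the opening at its end, in the units of the state.
- ctrl.get_obs(): the state, without advancing time (a new reading comes with each control period).
- ctrl.get_image(name): name is "side" or "top"; returns a dict with "img" (420x560x3 uint8, red, green, blue), "range_z" (420x560 float32, mm along the optical axis (not along the pixel's ray), 0 where there is no reading), "fovy" (degrees; the focal length in pixels is half the picture's height over the tangent of half this angle, whatever the lens; pixels are square), "cx", "cy" (the principal point, pixels), "camera_from_world" (4x4, takes a point from world to camera coordinates). Camera axes: x right, y down, z forward; pixel columns grow to the right and rows downward; lengths in mm; the calibration is good to about 2 mm. A picture is of the moment at which its call begins.
- ctrl.close_job(): hands the job in, once; it reports no verdict.
The state is a dict: "t": time; "qpos": joint angles; "qvel": joint speeds; "joint_torque": joint torques, N m; "ee_pos": TCP position; "orientation": TCP orientation; "ft_force": force on the tool from outside, world axes, zero at the start; "moment": the same for the moment, N m; "width": finger opening in mm.
Only numpy, scipy, OpenCV 4.12 (cv2) and the standard library are available. Lean on these libraries where they do the work, as an engineer would, in place of code of your own. Each camera call takes 0.05 s, during which the arm holds its last target.

## Working session

There is one attempt and no reset: what is moved stays moved. The work goes in short steps, Python scripts to look and compute and a tool call to move; the robot and the scene stay as the last step left them, time stands still between calls to the robot, and variables do not carry over. Pictures are saved under pics/ and viewed, and the job is handed in when it is done.

Besides the shell and the picture viewer there is one more tool, called after "Emit:" in YAML: its name, and indented under it one key for each argument. jog_arm: Moves the arm, as the interface text tells. Its arguments: {"type":"object","properties":{"steps":{"type":"array","items":{"type":"object","properties":{"turn":{"type":"array","items":{"type":"number"}},"dp":{"type":"array","items":{"type":"number"}},"claw":{"type":"number"}}}}},"required":["steps"]}

```bash
mkdir -p pics; python3 - <<'E'
from workcell import ctrl
import cv2,numpy as np,pickle
o=ctrl.get_obs();print(o)
for n in ("side","top"):
    d=ctrl.get_image(n);pickle.dump(d,open(f"{n}0.pkl","wb"))
    cv2.imwrite(f"pics/{n}0.png",d["img"][:,:,::-1]);print(n,d["fovy"],d["cx"],d["cy"],d["camera_from_world"].round(3).tolist())
E
```

```text
{'t': 0.0, 'qpos': array([-1.36700957e+00,  4.23841348e-01,  1.63070320e+00, -3.23607438e-05,
        1.08859768e+00, -1.89866786e-02]), 'qvel': array([-0.0015884 ,  0.00109204,  0.00087192,  0.00137969, -0.00033483,
       -0.00015385]), 'joint_torque': array([-1.82964327e-04, -5.44615066e+01, -2.73664802e+01,  6.42064889e-02,
        2.25496525e-02, -1.51299600e-04]), 'ee_pos': array([ 137.99436492, -608.99428379,  221.89619751]), 'orientation': array([-1.30537743,  1.04438311, -1.04235954]), 'ft_force': array([ 0.19098343, -0.17010127, -0.08500979]), 'moment': array([ 0.01161081, -0.04511167,  0.00706922]), 'width': 87.65560920809558}
side 57.04438833280922 278.7416876443105 208.56543117450525 [[-0.784, -0.621, 0.019, 466.829], [-0.399, 0.48, -0.781, 196.528], [0.476, -0.62, -0.624, 545.345], [0.0, 0.0, 0.0, 1.0]]
top 52.19178208364172 284.9058328818309 208.80488560924317 [[0.064, -0.998, -0.003, 46.036], [-0.974, -0.062, -0.218, 552.172], [0.217, 0.017, -0.976, 764.497], [0.0, 0.0, 0.0, 1.0]]
```

```bash
ls pics
```

```text
side0.png
top0.png
```

View pics/side0.png

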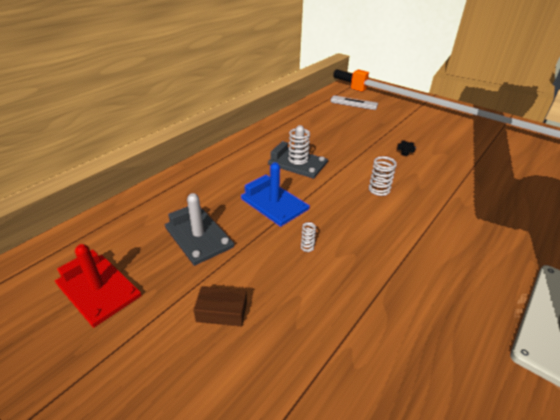

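View pics/top0.png

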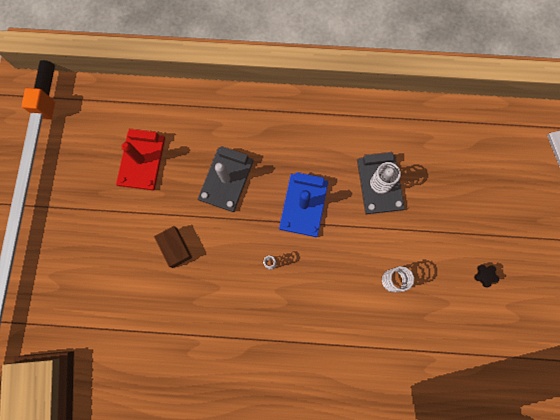

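Top view: the loose wide spring is at (398,279), the narrow spring at (270,262), and the spring fixed on the dark sprung base at (385,178). The bare rod on the dark base is at (222,172). The blue (305,203) and red (138,157) look-alikes are to be left alone. In the side view, the wide spring is at (382,176), the bare rod at (196,215) and the narrow spring at (308,237). I choose the wide spring at (398,279) and the dark bare base at (222,172). Next I measure both and check a close crop.

```bash
cat > h.py <<'E'
import numpy as np,cv2,pickle
def K(d):
    f=d["img"].shape[0]/2/np.tan(np.radians(d["fovy"]/2));return f
def cloud(d,box):
    x0,x1,y0,y1=box;f=K(d)
    v,u=np.mgrid[y0:y1,x0:x1];z=d["range_z"][y0:y1,x0:x1]
    P=np.stack([(u-d["cx"])/f*z,(v-d["cy"])/f*z,z],-1)
    T=np.linalg.inv(d["camera_from_world"]);W=P@T[:3,:3].T+T[:3,3]
    return W[z>0],d["img"][y0:y1,x0:x1][z>0]
def proj(d,p):
    T=d["camera_from_world"];c=T[:3,:3]@np.asarray(p,float)+T[:3,3];f=K(d)
    return c[0]/c[2]*f+d["cx"],c[1]/c[2]*f+d["cy"]
def ray(d,u,v,z):
    T=np.linalg.inv(d["camera_from_world"]);f=K(d)
    r=T[:3,:3]@np.array([(u-d["cx"])/f,(v-d["cy"])/f,1]);o=T[:3,3]
    return o+r*(z-o[2])/r[2]
E
python3 - <<'E'
from h import *
T=pickle.load(open("top0.pkl","rb"));S=pickle.load(open("side0.pkl","rb"))
np.set_printoptions(suppress=True,precision=1)
B={"wide":((378,420,258,298),(365,400,152,200)),"small":((258,282,250,275),(298,320,220,254)),"rod":((195,255,145,215),(160,240,185,265)),"sprung":((355,410,150,215),(268,330,120,178))}
for k,(bt,bs) in B.items():
    for n,d,b in(("top",T,bt),("side",S,bs)):
        W,c=cloud(d,b)
        print(k,n,"zmax",W[:,2].max())
        for lo,hi in((-5,5),(5,20),(20,35),(35,50),(50,65),(65,75),(75,95),(95,105)):
            m=(W[:,2]>lo)&(W[:,2]<hi)
            if m.sum()>3: print("  ",lo,hi,m.sum(),"med",np.median(W[m],0),"min",W[m].min(0)[:2],"max",W[m].max(0)[:2])
def crop(d,b,s): x0,x1,y0,y1=b;return cv2.resize(d["img"][y0:y1,x0:x1,::-1],(400,300),interpolation=cv2.INTER_CUBIC)
o=np.vstack([np.hstack([crop(T,(358,438,240,300),5),crop(T,(185,265,140,200),5)]),np.hstack([crop(S,(340,420,145,205),5),crop(S,(155,251,190,262),5)])])
cv2.imwrite("pics/crop.png",o)
E
```

```text
wide top zmax 73.558645901761
   -5 5 1182 med [ 438.1 -152.8    0. ] min [ 394.8 -195. ] max [ 477.3 -111.2]
   5 20 80 med [ 432.2 -147.2   11.9] min [ 408.  -162.6] max [ 458. -118.]
   20 35 83 med [ 433.  -139.6   28.9] min [ 407.7 -161.6] max [ 449.5 -118.5]
   35 50 87 med [ 428.5 -133.3   42.9] min [ 408.7 -160.7] max [ 449.2 -117.6]
   50 65 74 med [ 428.4 -147.2   55.8] min [ 408.4 -161.9] max [ 449.1 -117.5]
   65 75 163 med [ 429.5 -140.    69.4] min [ 408.  -162.4] max [ 451.8 -117.8]
wide side zmax 70.45542270002204
   -5 5 1210 med [ 445.5 -187.8   -0.7] min [ 380.9 -320. ] max [531.  -90.2]
   5 20 90 med [ 433.3 -131.4   11.6] min [ 408.8 -161.4] max [ 452.7 -117.7]
   20 35 94 med [ 432.8 -131.1   26.7] min [ 408.1 -161. ] max [ 452.9 -117.3]
   35 50 85 med [ 423.2 -126.    41.1] min [ 408.8 -160.1] max [ 452.  -117.3]
   50 65 99 med [ 426.2 -131.4   57.5] min [ 408.6 -161.8] max [ 451.4 -116. ]
   65 75 101 med [ 429.9 -138.9   68.2] min [ 407.9 -161.6] max [ 453.  -117.4]
small top zmax 52.0104904412276
   -5 5 507 med [449.6 106.   -0.3] min [424.7  81.6] max [
[... 2445 characters left out ...]
.7 -109.7   96.7] min [ 619.5 -115.2] max [ 633.5 -102.2]
sprung side zmax 98.02508287085624
   -5 5 1948 med [ 686.2 -214.2   -1. ] min [ 539.1 -357.1] max [828.5 -27.3]
   5 20 850 med [609.8 -96.8  11. ] min [ 562.2 -158.8] max [679.6 -60.6]
   20 35 247 med [ 668.  -100.8   30. ] min [ 604.9 -133.3] max [690.2  13.9]
   35 50 93 med [ 620.4 -103.    43.4] min [ 603.8 -132.7] max [646.6 -87.6]
   50 65 84 med [ 620.9 -102.4   57.4] min [ 604.4 -129.6] max [647.4 -87.7]
   65 75 85 med [614.1 -95.5  70.9] min [ 562.  -129.7] max [646.4  56. ]
   75 95 247 med [614.7 -95.7  82. ] min [ 562.1 -132.4] max [649.6  57. ]
   95 105 33 med [574.9  44.5  96.1] min [ 566.3 -114.3] max [631.2  52.6]
```

View pics/crop.png

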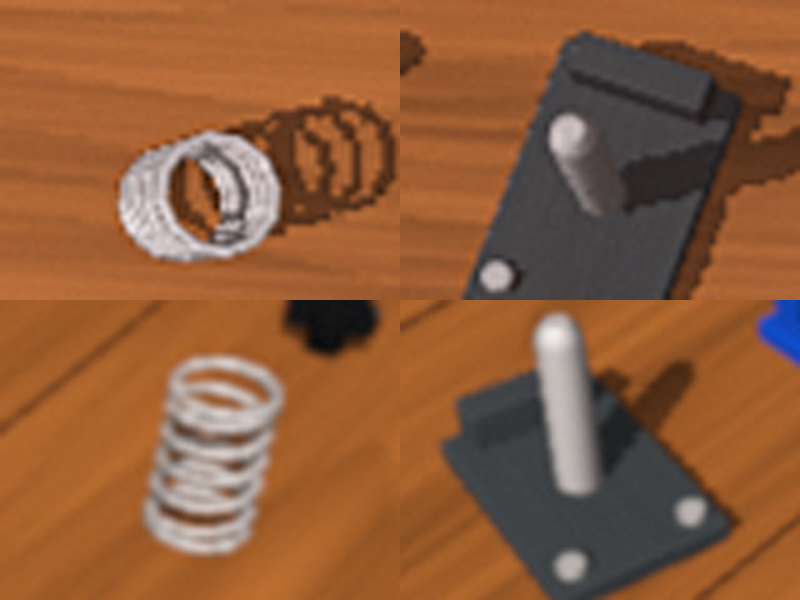

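The crop confirms both choices. The wide spring's centre is about (430.3,-139.7), and the bare rod's about (615.3,211.3).

```bash
python3 - <<'E'
from workcell import ctrl
from scipy.spatial.transform import Rotation as R
import numpy as np
np.set_printoptions(suppress=True,precision=3)
print(R.from_rotvec(ctrl.get_obs()["orientation"]).as_matrix())
from h import *
T=pickle.load(open("top0.pkl","rb"));S=pickle.load(open("side0.pkl","rb"))
# circle fits on top ring
from scipy.optimize import least_squares
for k,d,b,lo,hi,r in(("wideT",T,(378,420,258,298),5,75,23),("wideS",S,(365,400,152,200),5,75,23)):
    W,c=cloud(d,b);W=W[(W[:,2]>lo)&(W[:,2]<hi)]
    s=least_squares(lambda p:np.hypot(W[:,0]-p[0],W[:,1]-p[1])-21,[430,-140],loss="soft_l1");print(k,s.x)
for k,d,b in(("rodT",T,(195,255,145,215)),("rodS",S,(160,240,185,265))):
    W,c=cloud(d,b);W=W[(W[:,2]>36)&(W[:,2]<88)&(W[:,0]<640)]
    s=least_squares(lambda p:np.hypot(W[:,0]-p[0],W[:,1]-p[1])-10,[615,211],loss="soft_l1");print(k,s.x,len(W))
E
```

```text
[[ 0.221 -0.     0.975]
 [-0.975  0.001  0.221]
 [-0.001 -1.     0.   ]]
wideT [ 429.826 -139.343]
wideS [ 430.558 -139.21 ]
rodT [616.725 211.348] 85
rodS [616.824 211.047] 276
```

Emit:
jog_arm:
  steps:
    - {"dp": [0.61,0.975,0],"turn": [0,0,0],"claw": 1}
    - {"dp": [0.61,0.975,0],"turn": [0,0,0],"claw": 1}
    - {"dp": [0.61,0.975,0],"turn": [0,0,0],"claw": 1}

```text
t: 0.35
ee_pos: [188.1, -526.2, 220.9]
orientation: [-1.302, 1.046, -1.038]
ft_force: [0.6, -0.7, -0.6]
width: 87.8
```

Emit:
jog_arm:
  steps:
    - {"dp": [0.6,0.97,0],"turn": [0,0,0],"claw": 1}
    - {"dp": [0.6,0.97,0],"turn": [0,0,0],"claw": 1}
    - {"dp": [0.6,0.97,0],"turn": [0,0,0],"claw": 1}

```text
t: 0.6
ee_pos: [237.1, -444.5, 220.3]
orientation: [-1.301, 1.046, -1.035]
ft_force: [0.1, -0.1, -0.3]
width: 87.6
```

Emit:
jog_arm:
  steps:
    - {"dp": [0.6,0.97,0],"turn": [0,0,0],"claw": 1}
    - {"dp": [0.6,0.97,0],"turn": [0,0,0],"claw": 1}
    - {"dp": [0.6,0.97,0],"turn": [0,0,0],"claw": 1}

```text
t: 0.85
ee_pos: [286.1, -363.4, 220.0]
orientation: [-1.3, 1.046, -1.032]
ft_force: [-1.0, -0.5, -0.2]
width: 87.9
```

Emit:
jog_arm:
  steps:
    - {"dp": [0.6,0.97,0],"turn": [0,0,0],"claw": 1}
    - {"dp": [0.6,0.97,0],"turn": [0,0,0],"claw": 1}
    - {"dp": [0.6,0.97,0],"turn": [0,0,0],"claw": 1}

```text
t: 1.1
ee_pos: [335.4, -282.9, 219.9]
orientation: [-1.3, 1.045, -1.03]
ft_force: [0.0, 0.0, 0.5]
width: 87.9
```

Emit:
jog_arm:
  steps:
    - {"dp": [0.6,0.97,0],"turn": [0,0,0],"claw": 1}
    - {"dp": [0.6,0.97,0],"turn": [0,0,0],"claw": 1}
    - {"dp": [0.6,0.97,0],"turn": [0,0,0],"claw": 1}
    - {"dp": [0.6,0.97,0],"turn": [0,0,0],"claw": 1}

```text
t: 1.43
ee_pos: [384.8, -203.9, 220.0]
orientation: [-1.302, 1.041, -1.027]
ft_force: [0.1, -0.4, 1.2]
width: 87.8
```

Emit:
jog_arm:
  steps:
    - {"dp": [0.568,0.808,0],"turn": [0,0,0],"claw": 1}
    - {"dp": [0.568,0.808,0],"turn": [0,0,0],"claw": 1}
    - {"dp": [0.568,0.808,-0.9],"turn": [0,0,0],"claw": 1}
    - {"dp": [0.568,0.808,-0.9],"turn": [0,0,0],"claw": 1}
    - {"dp": [0.568,0.808,-0.9],"turn": [0,0,0],"claw": 1}
    - {"dp": [0.568,0.808,-0.9],"turn": [0,0,0],"claw": 1}

```text
t: 1.93
ee_pos: [429.1, -139.9, 147.2]
orientation: [-1.303, 1.045, -1.025]
ft_force: [0.7, -0.1, 0.1]
width: 87.6
```

```bash
python3 - <<'E'
from workcell import ctrl
from h import *
from scipy.spatial.transform import Rotation as R
np.set_printoptions(suppress=True,precision=4)
o=ctrl.get_obs();r=R.from_rotvec(o["orientation"]);print(o["ee_pos"],o["qpos"]);print(r.as_matrix())
y=r.as_matrix()[:,1];w=np.cross(y,[0,0,-1]);print("level turn/pi",w/np.pi)
for n in("side","top"):
    d=ctrl.get_image(n);cv2.imwrite(f"pics/{n}1.png",d["img"][:,:,::-1])
E
cd pics; python3 -c "
import cv2,numpy as np
cv2.imwrite('b1.png',np.hstack([cv2.resize(cv2.imread(n+'1.png')[100:400,200:],(400,333)) for n in('side','top')]))"
```

```text
[ 429.0678 -139.8737  147.1689] [-0.3486  0.2919  2.0547  0.0144  0.8043  0.9793]
[[ 0.2307 -0.0052  0.973 ]
 [-0.9729  0.0129  0.2307]
 [-0.0138 -0.9999 -0.002 ]]
level turn/pi [-0.0041 -0.0016 -0.    ]
```

View pics/b1.png

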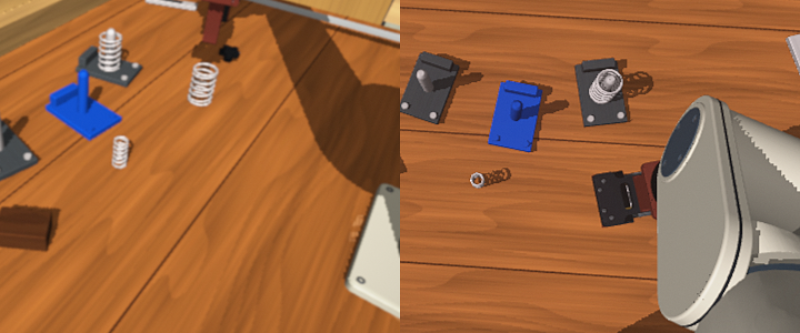

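```bash
python3 - <<'E'
from workcell import ctrl
from h import *
from scipy.spatial.transform import Rotation as R
d=ctrl.get_image("side");o=ctrl.get_obs();x=R.from_rotvec(o["orientation"]).as_matrix()[:,0]
for s in(-44,0,44): print(proj(d,o["ee_pos"]+s*x))
cv2.imwrite("pics/s2.png",cv2.resize(d["img"][0:220,280:560,::-1],None,fx=2.6,fy=2.6))
E
```

```text
(np.float64(387.3518606953016), np.float64(135.02293805514654))
(np.float64(392.41369412854306), np.float64(125.57105871218906))
(np.float64(397.06279351804017), np.float64(116.88987094445896))
```

View pics/s2.png

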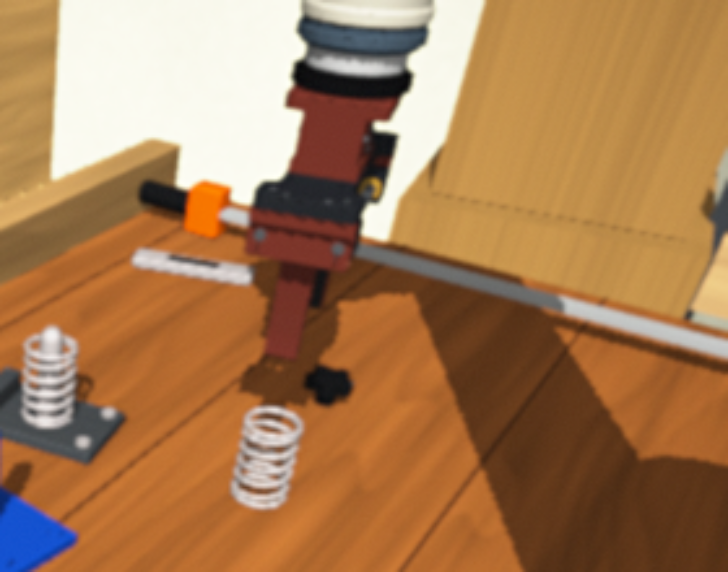

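The view shows the gripper edge-on above the spring, with its fingertip at (283,350) in the crop and the spring at (268,455). The projected TCP agrees. Now I level the tool and descend.

Emit:
jog_arm:
  steps:
    - {"dp": [0.014,0.007,-0.4],"turn": [-0.0041,-0.0016,0],"claw": 1}
    - {"dp": [0.014,0.007,-0.7],"turn": [-0.0041,-0.0016,0],"claw": 1}
    - {"dp": [0.014,0.007,-0.7],"turn": [-0.0041,-0.0016,0],"claw": 1}
    - {"dp": [0.014,0.007,-0.7],"turn": [-0.0041,-0.0016,0],"claw": 1}
    - {"dp": [0.014,0.007,-0.7],"turn": [-0.0041,-0.0016,0],"claw": 1}

```text
t: 2.5
ee_pos: [433.4, -140.7, 95.3]
orientation: [-1.307, 1.029, -1.043]
ft_force: [0.6, 0.4, -0.1]
width: 88.0
```

```bash
cat >st.py <<'E'
from workcell import ctrl
from h import *
from scipy.spatial.transform import Rotation as R
np.set_printoptions(suppress=True,precision=4)
o=ctrl.get_obs();r=R.from_rotvec(o["orientation"]).as_matrix();print(o["t"],o["ee_pos"],o["ft_force"],o["width"],o["qpos"],"y",r[:,1],"x",r[:,0])
print("level turn/pi",np.cross(r[:,1],[0,0,-1])/np.pi)
E
python3 st.py
```

```text
2.5 [ 433.3903 -140.7263   95.2657] [ 0.6127  0.3904 -0.1487] 88.04970793284204 [-0.3402  0.3884  2.0852  0.0002  0.6592  0.9989] y [ 0.0084 -0.0028 -1.    ] x [ 0.2295 -0.9733  0.0047]
level turn/pi [0.0009 0.0027 0.    ]
```

Emit:
jog_arm:
  steps:
    - {"dp": [-0.04,0.018,-0.05],"turn": [0.0009,0.0027,0],"claw": 1}
    - {"dp": [-0.04,0.018,-0.05],"turn": [0.0009,0.0027,0],"claw": 1}
    - {"dp": [-0.04,0.018,-0.05],"turn": [0.0009,0.0027,0],"claw": 1}
    - {"dp": [-0.04,0.018,-0.05],"turn": [0.0009,0.0027,0],"claw": 1}

```text
t: 2.83
ee_pos: [430.6, -139.4, 91.9]
orientation: [-1.31, 1.036, -1.038]
ft_force: [-0.1, 0.2, -0.5]
width: 87.7
```

```bash
python3 st.py
```

```text
2.8333 [ 430.5655 -139.4163   91.878 ] [-0.1155  0.1944 -0.4603] 87.67880907931517 [-0.3394  0.3943  2.088  -0.      0.6582  0.9998] y [ 0.001  -0.0004 -1.    ] x [ 0.2295 -0.9733  0.0006]
level turn/pi [0.0001 0.0003 0.    ]
```

Now I descend 56 mm, stopping gradually, then close.

Emit:
jog_arm:
  steps:
    - {"dp": [-0.003,0,-0.2],"turn": [0,0,0],"claw": 1}
    - {"dp": [-0.003,0,-0.4],"turn": [0,0,0],"claw": 1}
    - {"dp": [-0.003,0,-0.6],"turn": [0,0,0],"claw": 1}
    - {"dp": [-0.003,0,-0.7],"turn": [0,0,0],"claw": 1}
    - {"dp": [-0.003,0,-0.7],"turn": [0,0,0],"claw": 1}
    - {"dp": [-0.003,0,-0.7],"turn": [0,0,0],"claw": 1}

```text
t: 3.33
ee_pos: [430.2, -139.3, 35.8]
orientation: [-1.31, 1.037, -1.037]
ft_force: [0.4, 0.2, 0.9]
width: 88.2
```

```bash
python3 st.py
```

```text
3.3333 [ 430.1586 -139.3337   35.8467] [0.4301 0.1936 0.8779] 88.20957864601527 [-0.3395  0.5107  2.1042 -0.0001  0.5265  0.9996] y [ 0.0001 -0.0001 -1.    ] x [ 0.2297 -0.9733  0.0001]
level turn/pi [0. 0. 0.]
```

Emit:
jog_arm:
  steps:
    - {"dp": [0,0,0],"turn": [0,0,0],"claw": 0.6}
    - {"dp": [0,0,0],"turn": [0,0,0],"claw": 0.55}
    - {"dp": [0,0,0],"turn": [0,0,0],"claw": 0.4}
    - {"dp": [0,0,0],"turn": [0,0,0],"claw": 0.4}
    - {"dp": [0,0,0],"turn": [0,0,0],"claw": 0.4}
    - {"dp": [0,0,0],"turn": [0,0,0],"claw": 0.4}
    - {"dp": [0,0,0],"turn": [0,0,0],"claw": 0.4}
    - {"dp": [0,0,0],"turn": [0,0,0],"claw": 0.4}

```text
t: 4.0
ee_pos: [430.3, -139.4, 35.9]
orientation: [-1.31, 1.037, -1.037]
ft_force: [-0.9, -0.4, 0.5]
width: 44.7
```

```bash
python3 st.py
```

```text
4.0 [ 430.2804 -139.3926   35.9393] [-0.9199 -0.3944  0.4524] 44.6826406962359 [-0.3396  0.5106  2.1041 -0.0001  0.5265  0.9996] y [ 0.0004 -0.0002 -1.    ] x [ 0.2296 -0.9733  0.0002]
level turn/pi [0.0001 0.0001 0.    ]
```

Emit:
jog_arm:
  steps:
    - {"dp": [0,0,0],"turn": [0,0,0],"claw": 0.2}
    - {"dp": [0,0,0.1],"turn": [0,0,0],"claw": 0.2}
    - {"dp": [0,0,0.25],"turn": [0,0,0],"claw": 0.2}
    - {"dp": [0,0,0.45],"turn": [0,0,0],"claw": 0.2}
    - {"dp": [0,0,0.65],"turn": [0,0,0],"claw": 0.2}
    - {"dp": [0,0,0.85],"turn": [0,0,0],"claw": 0.2}
    - {"dp": [0,0,0.98],"turn": [0,0,0],"claw": 0.2}
    - {"dp": [0,0,0.98],"turn": [0,0,0],"claw": 0.2}
    - {"dp": [0,0,0.98],"turn": [0,0,0],"claw": 0.2}
    - {"dp": [0,0,0.98],"turn": [0,0,0],"claw": 0.2}

```text
t: 4.83
ee_pos: [429.9, -139.2, 114.0]
orientation: [-1.31, 1.037, -1.037]
ft_force: [0.3, -0.1, -1.7]
width: 44.5
```

Emit:
jog_arm:
  steps:
    - {"dp": [0,0,0.3],"turn": [0,0,0],"claw": 0.2}
    - {"dp": [0,0,0.6],"turn": [0,0,0],"claw": 0.2}
    - {"dp": [0,0,0.8],"turn": [0,0,0],"claw": 0.2}
    - {"dp": [0,0,0.8],"turn": [0,0,0],"claw": 0.2}
    - {"dp": [0,0,0.8],"turn": [0,0,0],"claw": 0.2}

```text
t: 5.25
ee_pos: [429.9, -139.3, 177.6]
orientation: [-1.31, 1.037, -1.037]
ft_force: [-0.8, -0.5, -0.8]
width: 44.7
```

```bash
python3 st.py; python3 - <<'E'
from workcell import ctrl
from h import *
d=ctrl.get_image("side");cv2.imwrite("pics/s3.png",cv2.resize(d["img"][0:220,280:560,::-1],None,fx=2.6,fy=2.6))
E
```

```text
5.25 [ 429.8648 -139.2653  177.6354] [-0.8289 -0.4607 -0.8198] 44.7186174391116 [-0.3396  0.2362  2.0375 -0.0001  0.8677  0.9996] y [ 0.0002 -0.0001 -1.    ] x [ 0.2296 -0.9733  0.0002]
level turn/pi [0.     0.0001 0.    ]
```

View pics/s3.png

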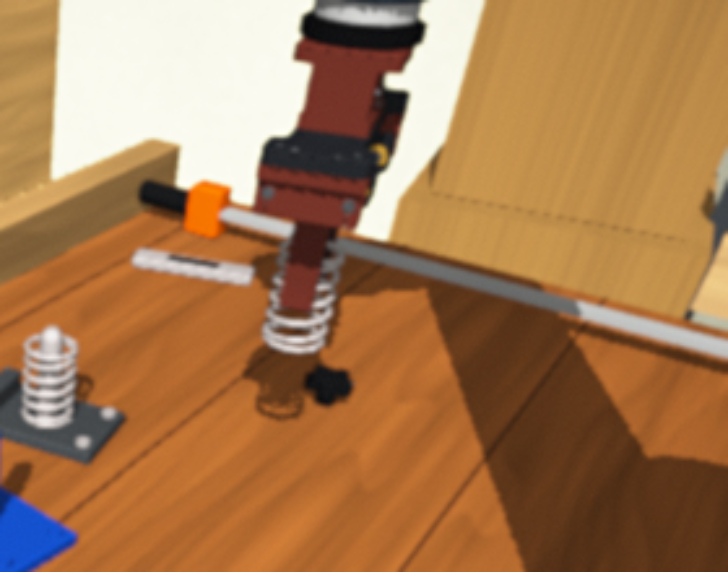

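The spring is held upright between the fingers, with its lower end at (297,338). Now the traverse.

Emit:
jog_arm:
  steps:
    - {"dp": [0.15,0.28,0],"turn": [0,0,0],"claw": 0.2}
    - {"dp": [0.3,0.57,0],"turn": [0,0,0],"claw": 0.2}
    - {"dp": [0.465,0.876,0],"turn": [0,0,0],"claw": 0.2}
    - {"dp": [0.465,0.876,0],"turn": [0,0,0],"claw": 0.2}

```text
t: 5.63
ee_pos: [467.3, -66.2, 175.2]
orientation: [-1.311, 1.038, -1.033]
ft_force: [-0.1, -0.4, -1.3]
width: 44.8
```

Emit:
jog_arm:
  steps:
    - {"dp": [0.15,0.28,0],"turn": [0,0,0],"claw": 0.2}
    - {"dp": [0.3,0.57,0],"turn": [0,0,0],"claw": 0.2}
    - {"dp": [0.465,0.876,0],"turn": [0,0,0],"claw": 0.2}
    - {"dp": [0.465,0.876,0],"turn": [0,0,0],"claw": 0.2}

```text
t: 5.97
ee_pos: [505.6, 6.5, 173.6]
orientation: [-1.312, 1.038, -1.03]
ft_force: [-0.2, -0.5, -1.3]
width: 45.1
```

Emit:
jog_arm:
  steps:
    - {"dp": [0.15,0.28,0],"turn": [0,0,0],"claw": 0.2}
    - {"dp": [0.3,0.57,0],"turn": [0,0,0],"claw": 0.2}
    - {"dp": [0.465,0.876,0],"turn": [0,0,0],"claw": 0.2}
    - {"dp": [0.465,0.876,0],"turn": [0,0,0],"claw": 0.2}

```text
t: 6.3
ee_pos: [544.0, 78.9, 172.3]
orientation: [-1.313, 1.037, -1.028]
ft_force: [-0.6, 0.2, -1.2]
width: 44.6
```

Emit:
jog_arm:
  steps:
    - {"dp": [0.15,0.28,0],"turn": [0,0,0],"claw": 0.2}
    - {"dp": [0.3,0.57,0],"turn": [0,0,0],"claw": 0.2}
    - {"dp": [0.465,0.876,0],"turn": [0,0,0],"claw": 0.2}
    - {"dp": [0.465,0.876,0],"turn": [0,0,0],"claw": 0.2}

```text
t: 6.63
ee_pos: [582.5, 151.0, 171.0]
orientation: [-1.313, 1.035, -1.026]
ft_force: [-0.3, 0.4, 0.6]
width: 44.6
```

```bash
python3 st.py
```

```text
6.6333 [582.4649 150.9917 170.9589] [-0.3325  0.3792  0.5783] 44.64505519289596 [0.2315 0.4531 1.7187 0.0055 0.9732 1.5595] y [-0.0043  0.0037 -1.    ] x [ 0.2374 -0.9714 -0.0046]
level turn/pi [-0.0012 -0.0014 -0.    ]
```

Emit:
jog_arm:
  steps:
    - {"dp": [0.2,0.37,0],"turn": [-0.0012,-0.0014,0],"claw": 0.2}
    - {"dp": [0.419,0.752,0],"turn": [-0.0012,-0.0014,0],"claw": 0.2}
    - {"dp": [0.419,0.752,0],"turn": [-0.0012,-0.0014,0],"claw": 0.2}
    - {"dp": [0.419,0.752,0],"turn": [-0.0012,-0.0014,0],"claw": 0.2}
    - {"dp": [0.419,0.752,0],"turn": [-0.0012,-0.0014,0],"claw": 0.2}
    - {"dp": [0.419,0.752,0],"turn": [-0.0012,-0.0014,0],"claw": 0.2}

```text
t: 7.13
ee_pos: [614.8, 209.3, 170.1]
orientation: [-1.315, 1.033, -1.031]
ft_force: [0.7, -0.3, -0.4]
width: 44.6
```

```bash
python3 st.py; python3 - <<'E'
from workcell import ctrl
from h import *
o=[]
for n,b in(("side",(120,280,60,260)),("top",(160,320,60,260))):
    d=ctrl.get_image(n);pickle.dump(d,open(n+"4.pkl","wb"));x0,x1,y0,y1=b
    o.append(cv2.resize(d["img"][y0:y1,x0:x1,::-1],(400,500),interpolation=cv2.INTER_CUBIC))
cv2.imwrite("pics/b4.png",np.hstack(o))
E
```

```text
7.1333 [614.8329 209.3418 170.066 ] [ 0.7473 -0.2912 -0.3948] 44.601231451976886 [ 0.3101  0.5186  1.6081 -0.0005  1.0171  1.6423] y [-0.0021 -0.0011 -1.    ] x [ 0.2365 -0.9716  0.0006]
level turn/pi [ 0.0004 -0.0007  0.    ]
```

View pics/b4.png

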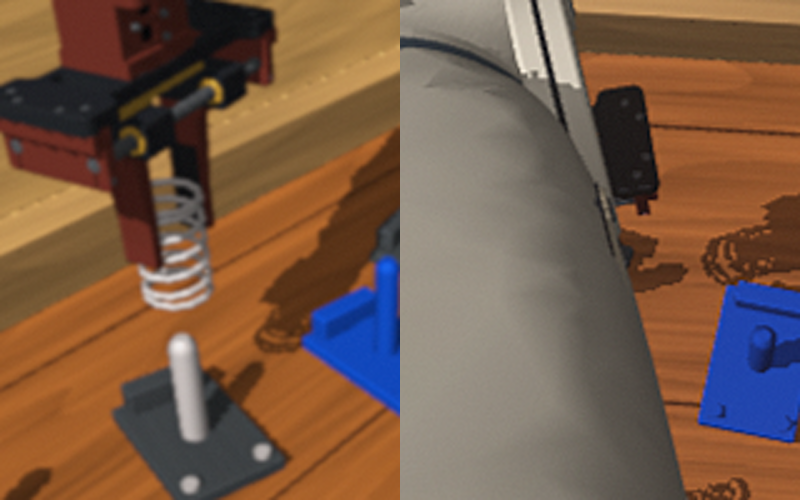

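The side crop shows the spring hanging upright over the bare rod, its lower end at (177,295) and the rod tip at (180,340). I'll measure both from the side cloud.

```bash
python3 - <<'E'
from h import *
from scipy.optimize import least_squares
np.set_printoptions(suppress=True,precision=2)
d=pickle.load(open("side4.pkl","rb"));W,c=cloud(d,(120,280,60,260))
c=c.astype(int);br=(c.min(1)>90)&(c.max(1)-c.min(1)<40)
m=br&(np.hypot(W[:,0]-615,W[:,1]-210)<35)&(W[:,2]>110);P=W[m]
print("zmin/max",P[:,2].min(),P[:,2].max(),len(P))
for lo,hi in((125,150),(150,175),(175,205),(125,205)):
    Q=P[(P[:,2]>lo)&(P[:,2]<hi)]
    s=least_squares(lambda p:np.hypot(Q[:,0]-p[0],Q[:,1]-p[1])-21,[615,210],loss="soft_l1");print(lo,hi,len(Q),s.x,Q.min(0),Q.max(0))
Q=W[(W[:,2]>36)&(W[:,2]<88)&(np.hypot(W[:,0]-615,W[:,1]-210)<18)]
s=least_squares(lambda p:np.hypot(Q[:,0]-p[0],Q[:,1]-p[1])-10,[615,210],loss="soft_l1");print("rod",s.x,len(Q))
E
```

```text
zmin/max 133.173881147442 203.52863431738984 496
125 150 205 [614.27 209.45] [592.06 189.19 133.17] [635.34 231.91 149.81]
150 175 156 [614.46 209.4 ] [592.34 187.81 150.26] [632.71 231.75 173.86]
175 205 135 [614.76 210.36] [592.03 188.72 175.36] [633.18 225.92 203.53]
125 205 496 [614.4  209.57] [592.03 187.81 133.17] [635.34 231.91 203.53]
rod [616.96 210.92] 276
```

Emit:
jog_arm:
  steps:
    - {"dp": [0.025,0.02,0],"turn": [0.0004,-0.0007,0],"claw": 0.2}
    - {"dp": [0.025,0.02,0],"turn": [0.0004,-0.0007,0],"claw": 0.2}
    - {"dp": [0.025,0.02,-0.15],"turn": [0.0004,-0.0007,0],"claw": 0.2}
    - {"dp": [0.025,0.02,-0.3],"turn": [0.0004,-0.0007,0],"claw": 0.2}
    - {"dp": [0.025,0.02,-0.3],"turn": [0.0004,-0.0007,0],"claw": 0.2}
    - {"dp": [0.025,0.02,-0.3],"turn": [0.0004,-0.0007,0],"claw": 0.2}

```text
t: 7.73
ee_pos: [616.2, 211.0, 144.9]
orientation: [-1.314, 1.033, -1.031]
ft_force: [0.1, 0.3, -0.7]
width: 44.7
```

```bash
python3 st.py
```

```text
7.7333 [616.2471 210.9653 144.925 ] [ 0.1167  0.3149 -0.6789] 44.67333895695042 [0.3115 0.5515 1.6184 0.0002 0.9734 1.6435] y [-0.0017 -0.0003 -1.    ] x [ 0.2364 -0.9717 -0.0001]
level turn/pi [ 0.0001 -0.0005  0.    ]
```

Emit:
jog_arm:
  steps:
    - {"dp": [0,0,-0.08],"turn": [0,-0.0005,0],"claw": 0.2}
    - {"dp": [0,0,-0.16],"turn": [0,-0.0005,0],"claw": 0.2}
    - {"dp": [0,0,-0.24],"turn": [0,-0.0005,0],"claw": 0.2}
    - {"dp": [0,0,-0.32],"turn": [0,-0.0005,0],"claw": 0.2}
    - {"dp": [0,0,-0.4],"turn": [0,-0.0005,0],"claw": 0.2}
    - {"dp": [0,0,-0.48],"turn": [0,-0.0005,0],"claw": 0.2}
    - {"dp": [0,0,-0.48],"turn": [0,-0.0005,0],"claw": 0.2}

```text
t: 8.32
ee_pos: [615.3, 210.7, 104.8]
orientation: [-1.315, 1.033, -1.031]
ft_force: [-0.8, 1.2, -0.7]
width: 44.7
```

```bash
python3 st.py; python3 - <<'E'
from workcell import ctrl
from h import *
d=ctrl.get_image("side");x0,x1,y0,y1=120,280,100,260
cv2.imwrite("pics/s5.png",cv2.resize(d["img"][y0:y1,x0:x1,::-1],(560,560),interpolation=cv2.INTER_CUBIC))
E
```

```text
8.3167 [615.3334 210.6687 104.8104] [-0.7868  1.2345 -0.6545] 44.708186956973506 [ 0.3117  0.6026  1.6382 -0.0003  0.9034  1.644 ] y [-0.0024 -0.001  -1.    ] x [ 0.2364 -0.9717  0.0005]
level turn/pi [ 0.0003 -0.0008  0.    ]
```

View pics/s5.png

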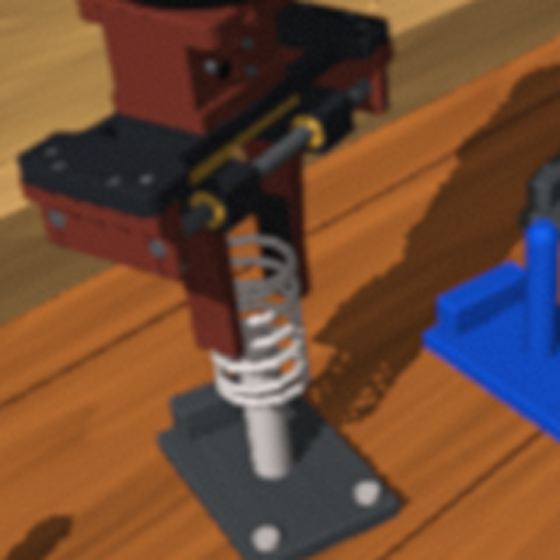

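The spring is threaded on: the rod enters its lower coil, centred, at (265,400). The force is about 1 N, so I continue down.

Emit:
jog_arm:
  steps:
    - {"dp": [0.011,0.004,-0.08],"turn": [0.0003,-0.0008,0],"claw": 0.2}
    - {"dp": [0.011,0.004,-0.16],"turn": [0.0003,-0.0008,0],"claw": 0.2}
    - {"dp": [0.011,0.004,-0.24],"turn": [0.0003,-0.0008,0],"claw": 0.2}
    - {"dp": [0.011,0.004,-0.32],"turn": [0.0003,-0.0008,0],"claw": 0.2}
    - {"dp": [0.011,0.004,-0.4],"turn": [0.0003,-0.0008,0],"claw": 0.2}
    - {"dp": [0.011,0.004,-0.48],"turn": [0.0003,-0.0008,0],"claw": 0.2}
    - {"dp": [0.011,0.004,-0.56],"turn": [0.0003,-0.0008,0],"claw": 0.2}
    - {"dp": [0.011,0.004,-0.56],"turn": [0.0003,-0.0008,0],"claw": 0.2}

```text
t: 9.03
ee_pos: [615.6, 210.8, 59.1]
orientation: [-1.314, 1.032, -1.031]
ft_force: [-1.4, 1.5, -0.6]
width: 44.4
```

```bash
python3 st.py
```

```text
9.0333 [615.6445 210.7989  59.0505] [-1.367   1.5081 -0.5936] 44.3757602928086 [ 0.3117  0.6663  1.6517 -0.0002  0.8251  1.644 ] y [-0.0014 -0.0006 -1.    ] x [ 0.2364 -0.9717  0.0003]
level turn/pi [ 0.0002 -0.0004  0.    ]
```

Emit:
jog_arm:
  steps:
    - {"dp": [0.005,0.002,-0.04],"turn": [0,0,0],"claw": 0.2}
    - {"dp": [0.005,0.002,-0.08],"turn": [0,0,0],"claw": 0.2}
    - {"dp": [0.005,0.002,-0.115],"turn": [0,0,0],"claw": 0.2}
    - {"dp": [0.005,0.002,-0.115],"turn": [0,0,0],"claw": 0.2}
    - {"dp": [0.005,0.002,-0.115],"turn": [0,0,0],"claw": 0.2}

```text
t: 9.45
ee_pos: [616.0, 210.9, 49.8]
orientation: [-1.314, 1.033, -1.031]
ft_force: [0.6, 0.3, -0.4]
width: 44.3
```

```bash
python3 st.py
```

```text
9.45 [616.0138 210.9395  49.7809] [ 0.6053  0.2547 -0.395 ] 44.286037652437095 [ 0.3117  0.6802  1.6525 -0.0002  0.8106  1.644 ] y [-0.0015 -0.0006 -1.    ] x [ 0.2364 -0.9717  0.0003]
level turn/pi [ 0.0002 -0.0005  0.    ]
```

Emit:
jog_arm:
  steps:
    - {"dp": [0,0,-0.015],"turn": [0,0,0],"claw": 0.2}
    - {"dp": [0,0,-0.025],"turn": [0,0,0],"claw": 0.2}
    - {"dp": [0,0,-0.025],"turn": [0,0,0],"claw": 0.2}
    - {"dp": [0,0,-0.025],"turn": [0,0,0],"claw": 0.2}

```text
t: 9.78
ee_pos: [616.2, 211.0, 48.0]
orientation: [-1.314, 1.032, -1.031]
ft_force: [-0.0, -0.8, 0.6]
width: 44.5
```

```bash
python3 st.py; python3 - <<'E'
from workcell import ctrl
from h import *
d=ctrl.get_image("side");x0,x1,y0,y1=120,280,100,260
cv2.imwrite("pics/s6.png",cv2.resize(d["img"][y0:y1,x0:x1,::-1],(560,560),interpolation=cv2.INTER_CUBIC))
E
```

```text
9.7833 [616.198  210.9839  48.0128] [-0.0319 -0.7782  0.5887] 44.4531166173558 [ 0.3117  0.6828  1.6526 -0.0002  0.8074  1.644 ] y [-0.0011 -0.0005 -1.    ] x [ 0.2363 -0.9717  0.0002]
level turn/pi [ 0.0002 -0.0003  0.    ]
```

View pics/s6.png

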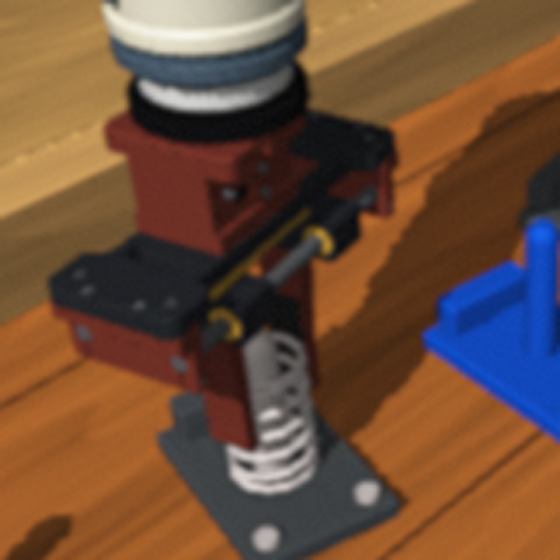

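The spring looks nearly seated, its lower end on the plate at (270,488). I lower it a little more to feel for contact.

Emit:
jog_arm:
  steps:
    - {"dp": [0,0,-0.008],"turn": [0,0,0],"claw": 0.2}
    - {"dp": [0,0,-0.016],"turn": [0,0,0],"claw": 0.2}
    - {"dp": [0,0,-0.016],"turn": [0,0,0],"claw": 0.2}
    - {"dp": [0,0,-0.016],"turn": [0,0,0],"claw": 0.2}

```text
t: 10.17
ee_pos: [616.4, 211.1, 47.9]
orientation: [-1.313, 1.032, -1.032]
ft_force: [-3.0, -1.5, 9.3]
width: 44.8
```

Contact: 9 N upward with no further descent, so the spring is seated. Releasing now.

Emit:
jog_arm:
  steps:
    - {"dp": [0,0,0.005],"turn": [0,0,0],"claw": 0.2}
    - {"dp": [0,0,0.005],"turn": [0,0,0],"claw": 0.55}
    - {"dp": [0,0,0.005],"turn": [0,0,0],"claw": 0.65}
    - {"dp": [0,0,0.005],"turn": [0,0,0],"claw": 0.8}
    - {"dp": [0,0,0.005],"turn": [0,0,0],"claw": 0.9}
    - {"dp": [0,0,0.005],"turn": [0,0,0],"claw": 0.9}
    - {"dp": [0,0,0.005],"turn": [0,0,0],"claw": 0.9}

```text
t: 10.75
ee_pos: [616.4, 211.0, 48.2]
orientation: [-1.313, 1.032, -1.031]
ft_force: [-0.8, 1.2, -0.0]
width: 77.2
```

```bash
python3 st.py
```

```text
10.75 [616.3757 211.0279  48.1593] [-0.8059  1.1592 -0.0397] 77.17549891066953 [ 0.3117  0.6827  1.6524 -0.0003  0.8073  1.644 ] y [-0.0007 -0.0004 -1.    ] x [ 0.2364 -0.9717  0.0002]
level turn/pi [ 0.0001 -0.0002  0.    ]
```

Raise straight up about 120 mm.

Emit:
jog_arm:
  steps:
    - {"dp": [0,0,0.15],"turn": [0,0,0],"claw": 0.9}
    - {"dp": [0,0,0.4],"turn": [0,0,0],"claw": 0.9}
    - {"dp": [0,0,0.7],"turn": [0,0,0],"claw": 0.9}
    - {"dp": [0,0,0.95],"turn": [0,0,0],"claw": 0.9}
    - {"dp": [0,0,0.95],"turn": [0,0,0],"claw": 0.9}
    - {"dp": [0,0,0.95],"turn": [0,0,0],"claw": 0.9}

```text
t: 11.25
ee_pos: [617.3, 211.4, 126.0]
orientation: [-1.311, 1.03, -1.033]
ft_force: [-0.3, 0.4, -0.8]
width: 79.5
```

Emit:
jog_arm:
  steps:
    - {"dp": [0,0,0.4],"turn": [0,0,0],"claw": 0.9}
    - {"dp": [0,0,0.7],"turn": [0,0,0],"claw": 0.9}
    - {"dp": [0,0,0.7],"turn": [0,0,0],"claw": 0.9}
    - {"dp": [0,0,0.7],"turn": [0,0,0],"claw": 0.9}
    - {"dp": [0,0,0.7],"turn": [0,0,0],"claw": 0.9}
    - {"dp": [0,0,0.7],"turn": [0,0,0],"claw": 0.9}

```text
t: 11.75
ee_pos: [616.1, 210.9, 179.9]
orientation: [-1.314, 1.032, -1.031]
ft_force: [-0.8, 0.4, -0.4]
width: 78.9
```

```bash
python3 st.py; python3 - <<'E'
from workcell import ctrl
from h import *
from scipy.optimize import least_squares
d=ctrl.get_image("side");x0,x1,y0,y1=120,340,80,265
cv2.imwrite("pics/s7.png",cv2.resize(d["img"][y0:y1,x0:x1,::-1],(660,555),interpolation=cv2.INTER_CUBIC))
W,c=cloud(d,(120,280,100,265));c=c.astype(int)
br=(c.min(1)>90)&(c.max(1)-c.min(1)<40);r=np.hypot(W[:,0]-616,W[:,1]-211)
P=W[br&(r<32)&(r>13)&(W[:,2]>13)&(W[:,2]<90)]
print(P[:,2].min(),P[:,2].max())
for lo,hi in((13,45),(45,88)):
    Q=P[(P[:,2]>lo)&(P[:,2]<hi)];s=least_squares(lambda p:np.hypot(Q[:,0]-p[0],Q[:,1]-p[1])-21,[616,211],loss="soft_l1");print(lo,hi,len(Q),s.x)
W,c=cloud(d,(298,320,220,254));W=W[(W[:,2]>5)];print("small",W.min(0),W.max(0))
E
```

```text
11.75 [616.0701 210.9456 179.889 ] [-0.7897  0.4117 -0.4195] 78.92529782409615 [ 0.3117  0.5089  1.5988 -0.0002  1.0349  1.6439] y [-0.0009 -0.0005 -1.    ] x [ 0.2364 -0.9716  0.0003]
level turn/pi [ 0.0002 -0.0003  0.    ]
13.026367299785363 82.35238319543464
13 45 238 [616.40562817 211.01115674]
45 88 344 [616.26848278 210.96096903]
small [436.50425109  93.93921689   5.18050669] [460.09751881 118.53955114  50.7579774 ]
```

View pics/s7.png

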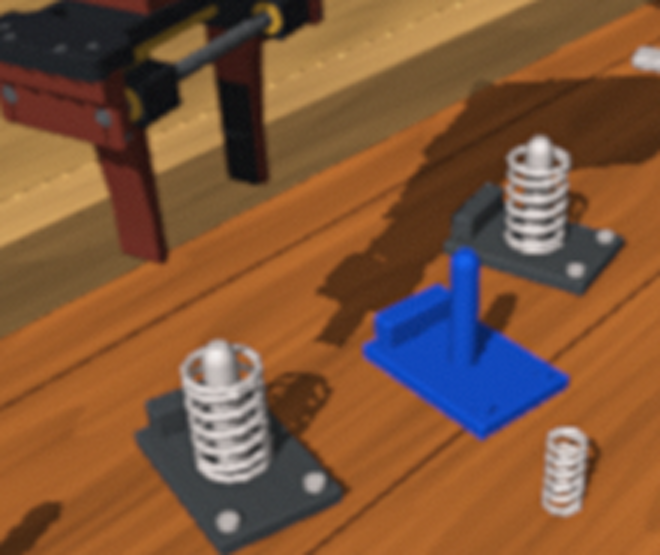

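The spring stands upright on the plate at (228,410), concentric with the rod. Its top is at z≈82 mm. The gripper is clear, and the narrow spring at (565,470) is unmoved. Handing in.

```bash
python3 -c "
from workcell import ctrl
print(ctrl.close_job())"
```

```text
the job is handed in; nothing more can be done
None
```

The wide loose spring is now on the bare rod, and the job is handed in at about 11.8 s of the 42 s. `ctrl.close_job()` gave no verdict. I lifted the spring, lowered it over the rod without it catching, and held it until I felt about 9 N of contact on the base plate. Then I let go and backed straight up.

**Last checks:**
- **Position:** the spring's axis is at about (616.3, 211.0) mm, and the rod measured about (616–617, 211) mm, so they agree within about 1 mm.
- **Seating:** the top of the spring is at z ≈ 82 mm, which matches the seated height. The lower and upper coils are centred within 0.2 mm of each other, so it stands upright.
- **Surroundings:** the gripper is open about 79 mm and well clear of the spring. The narrow spring has not moved.

No check failed. The camera estimates of the rod's x position differed by about 1.5 mm (615.3 to 617), well inside the 14 mm tolerance. The gripper read about 44.6 mm while holding the 46 mm spring, and I did not look into that gap.

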